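# Put three mixed-up hole saws back on their own boards

## Robot

A 7-joint arm with a two-finger parallel gripper is mounted at the origin on the work surface. World frame = base frame: x ahead of the robot, y to its left, z up, the work surface at z = 0. Lengths are in m, angles in rad, forces in N, time in s.
With the tool pointing down it reaches from about 0.4 to 0.9 m from the base axis. Payload 5.5 kg.
Tool frame: the origin (TCP) lies between the finger pads; the fingertips stand ahead of it and the grasp point (between the pads) lies 11 mm behind it (arm.tip_extent is the z of the fingertips in the tool frame, in m); z points along the fingers, y is the line along which they close (so a half turn about z gives the same grasp; the last joint's range is limited). The gripper opens to 92 mm and grips with 3 to 60 N. Pads are 19 mm wide; open, the fingers measure 130 mm over their backs; the gripper's body (75 mm by 190 mm) begins 47 mm behind the grasp point.
Start: joints at [-0.874, 0.501, -0.427, 1.55, 0.221, 1.138, -0.21], TCP at [0.273, 0.59, 0.235] pointing down, gripper open.
Joint ranges: [-2.88, 2.88], [-0.31, 2.03], [-1.54, 1.56], [0.2, 2.42], [-1.41, 4.55], [0.19, 2.02], [-2.57, 2.57]. Speed limits (rad/s): [2.57, 2.57, 3.14, 3.14, 3.14, 3.14, 3.14].

## Interface

Orientations are given as a rotation vector (axis times angle).
In Python, from plant import arm gives the robot as it stands.
- The arm moves only by the tool step_arm, never from a script. Its argument "deltas" is a list that holds one entry, the list of rows, each a list of 7 numbers: the shift along the tool's x, y, z in m, then the turn, a rotation vector about the tool's x, y, z in degrees, then the opening, from 0 (shut) to 1 (fully open). In form: [[[dx, dy, dz, ax, ay, az, gripper], ...]]. A call has 1 to 20 rows; each row is the pose to reach, as a shift and turn from the pose commanded when the call began, along the tool's axes at that moment; what a row does not reach only later rows make up. A row lasts 1/12 s, in which the tool goes at most 41.7 mm and 7.16 degrees, less where a joint would pass 70% of its speed; a pose out of reach is approached as far as the arm can. A call with a gripper value outside its range is refused whole. The fingers move at their own pace and stop on an object; "force" is the grip in N (left out, the last holds). Time passes only in rows, so rows that repeat a pose let the fingers close. It gives the time, the measured TCP pose, the force, the opening and the grip force at its end, in the units of the state.
- arm.state(): the state, without advancing time (a new reading comes with each control period).
- arm.grab_frame(name): name is "scene" or "top"; returns a dict with "frame" (384x512x3 uint8, red, green, blue), "fov_y" (degrees; the focal length in pixels is half the picture's height over the tangent of half this angle, whatever the lens; pixels are square), "cx", "cy" (the principal point, pixels), "pose" (4x4, takes a point from camera to world coordinates). Camera axes: x right, y up, looking along -z (the intrinsics and any distortion apply to the point x, -y, -z); pixel columns grow to the right and rows downward; lengths in m; the calibration is good to about 2 mm. A picture is of the moment at which its call begins. There is no depth.
- arm.job_done(): hands the job in; it is judged then, once.
The state is a dict: "clock": time; "joint_positions": joint angles; "qd": joint speeds; "joint_efforts": joint torques, N m; "eef_pos": TCP position; "tool_rot": TCP orientation; "ft_force": force on the tool from outside, world axes, zero at the start; "moment": the same for the moment, N m; "grip_width": finger opening in m; "grasp_force": force on a finger pad.
Only numpy, scipy, OpenCV 4.12 (cv2) and the standard library are available. Lean on these libraries where they do the work, as an engineer would, in place of code of your own. Each camera call takes 0.05 s, during which the arm holds its last target. There are 200 camera calls.

## Task

The three hole saws are standing on each other's storage boards: put each one back on the board whose test hole is as wide as the saw, standing upright, teeth down, centred in the dark circle. Park one saw in the circle of the spare board (the one without a hole) while you swap them round; the spare board ends empty. Set the saws down rather than dropping them, and leave the glue bottle and the screw jar where they stand.

Things in the scene. Friction and masses are not known exactly. Their poses are not given: they have to be found in the camera images.
- saw_small: Small hole saw: upright dark steel cylinder, 30 mm in diameter, 42 mm tall, teeth down; on top a hub 22 mm across up to 48 mm, then on the axis a bright round shank 12 mm in diameter from 48 to 90 mm above the teeth (grip it from above). Origin: on the axis at the underside; z up. 80 to 350 g. Starts standing in the circle of a board not its own.
- saw_medium: Medium hole saw: upright dark steel cylinder, 46 mm in diameter, 42 mm tall, teeth down; on top a hub 22 mm across up to 48 mm, then on the axis a bright round shank 12 mm in diameter from 48 to 90 mm above the teeth (grip it from above). Origin: on the axis at the underside; z up. 80 to 350 g. Starts standing in the circle of a board not its own.
- saw_large: Large hole saw: upright dark steel cylinder, 62 mm in diameter, 42 mm tall, teeth down; on top a hub 22 mm across up to 48 mm, then on the axis a bright round shank 12 mm in diameter from 48 to 90 mm above the teeth (grip it from above). Origin: on the axis at the underside; z up. 80 to 350 g. Starts standing in the circle of a board not its own.
- board_small: The small saw's board: plywood, 164 x 86 x 12 mm, fixed flat on the bench. A thin dark circle 77 mm across near one end marks the standing place; near the other is a dark test hole 30 mm in diameter, cut by the saw that belongs here. Origin: centre of the circle, on the underside (standing surface 12 mm above); x along the board to the hole (its centre at x = 76 mm); z up.
- board_medium: The medium saw's board: plywood, 164 x 86 x 12 mm, fixed flat on the bench. A thin dark circle 77 mm across near one end marks the standing place; near the other is a dark test hole 46 mm in diameter, cut by the saw that belongs here. Origin: centre of the circle, on the underside (standing surface 12 mm above); x along the board to the hole (its centre at x = 76 mm); z up.
- board_large: The large saw's board: plywood, 164 x 86 x 12 mm, fixed flat on the bench. A thin dark circle 77 mm across near one end marks the standing place; near the other is a dark test hole 62 mm in diameter, cut by the saw that belongs here. Origin: centre of the circle, on the underside (standing surface 12 mm above); x along the board to the hole (its centre at x = 76 mm); z up.
- board_spare: Spare board: the same plywood board and dark circle (164 x 86 x 12 mm, fixed to the bench) but with no test hole; its circle is empty at the start. Origin: at the centre of the circle, on the underside, standing surface 12 mm above it; x along the board towards the plain end.
- glue_bottle: White glue bottle, 42 mm in diameter, 100 mm tall, standing loose on the bench between the boards. Origin: centre of its underside, z up. A bystander.
- screw_jar: Amber glass jar with steel lid, 48 mm in diameter, 62 mm tall, standing loose on the bench between the boards. Origin: centre of its underside, z up. A bystander.
Not all that is in view belongs to the job. What is shaped like the saw_small but green or yellow is not meant.

How it is judged:
By the outcome, as a careful person would: the job done as asked, in the order asked, and still so for the second after the job is handed in, with the robot touching nothing.
It also fails if it takes over 123 s, if anything falls off the work surface, if the arm or the gripper's body presses on something with over 40 N, if the wrist force passes 120 N, or if a joint passes its speed limit or range.

## Working session

There is one attempt and no reset: what is moved stays moved. The work goes in short steps, Python scripts to look and compute and a tool call to move; the robot and the scene stay as the last step left them, time stands still between calls to the robot, and variables do not carry over. Pictures are saved under pics/ and viewed, at most 14 in all, crops included, and the job is handed in when it is done.

Besides the shell and the picture viewer there is one more tool, called as name([rows], argument=value, ...), one row to a line, values as JSON. step_arm: Moves the arm, as the interface text tells. Its arguments: {"type":"object","properties":{"deltas":{"type":"array"},"force":{"type":"number"}},"required":["deltas"]}

```bash
ls; mkdir -p pics
python3 - <<'E'
from plant import arm
import cv2,numpy as np
print(arm.state(), arm.tip_extent)
for n in("scene","top"):
    d=arm.grab_frame(n); print(n,{k:v for k,v in d.items() if k!="frame"})
    cv2.imwrite(f"pics/{n}0.png",d["frame"][...,::-1]);
E
```

```text
pics
{'clock': 0.0, 'joint_positions': array([-0.87381958,  0.50182314, -0.42680724,  1.55144476,  0.22079882,
        1.13832082, -0.21029736]), 'qd': array([-0.00058833,  0.00058341, -0.00034002,  0.00085346, -0.00078144,
        0.00112097,  0.00067173]), 'joint_efforts': array([ 3.64303821e-05, -5.66597235e+01, -5.81636623e+00, -2.79109937e+01,
       -6.86504552e-02,  3.10834392e-02,  1.98034345e-04]), 'eef_pos': array([0.272939  , 0.58915954, 0.23369745]), 'tool_rot': array([-6.75834514e-01, -3.06754461e+00,  2.94878974e-03]), 'ft_force': array([-0.00690773,  0.33910824, -0.48543805]), 'moment': array([-0.03265055, -0.00623209, -0.01369734]), 'grasp_force': 0.0, 'grip_width': 0.09178689222293715} 0.008
scene {'fov_y': 57.58660820116878, 'cx': 254.96625434793768, 'cy': 186.84582335269982, 'pose': array([[ 0.78258039, -0.34169367,  0.52039731,  1.04920811],
       [ 0.62245438,  0.44407735, -0.64447331, -0.72937653],
       [-0.01088421,  0.82827577,  0.56021495,  0.65639031],
       [ 0.        ,  0.        ,  0.        ,  1.        ]])}
top {'fov_y': 53.24126488135003, 'cx': 253.15823473406098, 'cy': 193.26286846699819, 'pose': array([[ 0.01657906,  0.99231228, -0.12264369,  0.38228122],
       [-0.99983629,  0.01734261,  0.00516074, -0.04254854],
       [ 0.00724802,  0.12253805,  0.99243735,  1.00755552],
       [ 0.        ,  0.        ,  0.        ,  1.        ]])}
```

View pics/scene0.png

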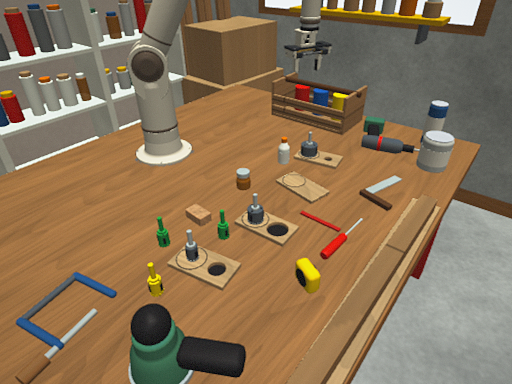

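View pics/top0.png

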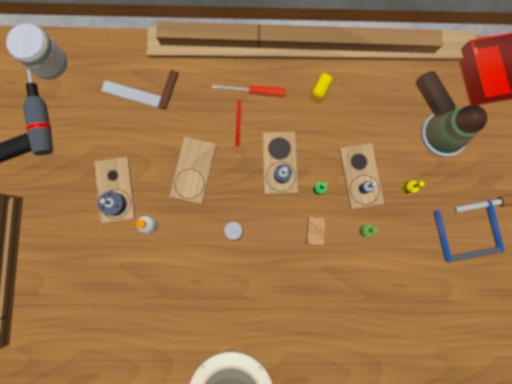

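The scene picture shows the layout. In the top picture, the large saw (113,203) is on the small-hole board, the spare board is at (193,170), the medium saw (283,174) is on the large-hole board, and the small saw (367,187) is on the medium-hole board. The bottle is at (147,225) and the jar at (233,231).

```bash
cat > h.py <<'E'
import cv2,numpy as np
from plant import arm
def K(d):
    f=d["frame"].shape[0]/2/np.tan(np.radians(d["fov_y"]/2)); return f
def ray(d,u,v):
    f=K(d); r=np.array([(u-d["cx"])/f,-(v-d["cy"])/f,-1.]); P=d["pose"]; return P[:3,3],P[:3,:3]@r
def onz(d,u,v,z):
    o,r=ray(d,u,v); return (o+r*(z-o[2])/r[2])[:2]
def proj(d,p):
    P=d["pose"]; c=P[:3,:3].T@(np.array(p)-P[:3,3]); f=K(d); return d["cx"]+f*c[0]/-c[2], d["cy"]-f*c[1]/-c[2]
E
python3 - <<'E'
from h import *
d=arm.grab_frame("top"); im=d["frame"][...,::-1].copy()
hsv=cv2.cvtColor(im,cv2.COLOR_BGR2HSV)
for p in [(125,165),(195,150),(268,160),(350,170),(250,300),(215,180),(190,185)]: print(p,hsv[p[1],p[0]])
cv2.imwrite("pics/crop.png",cv2.resize(im[125:240,90:250],None,fx=5,fy=5,interpolation=cv2.INTER_CUBIC))
cv2.imwrite("pics/crop2.png",cv2.resize(im[125:240,240:400],None,fx=5,fy=5,interpolation=cv2.INTER_CUBIC))
E
```

```text
(125, 165) [ 17  91 190]
(195, 150) [ 17  92 194]
(268, 160) [ 17  91 198]
(350, 170) [ 17  95 182]
(250, 300) [ 15 150 161]
(215, 180) [ 16 150 163]
(190, 185) [ 17  91 198]
```

View pics/crop.png

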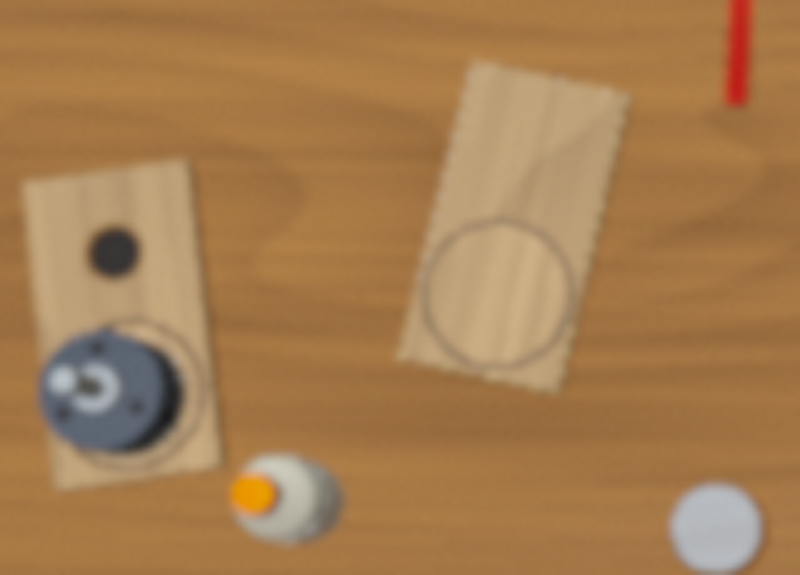

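View pics/crop2.png

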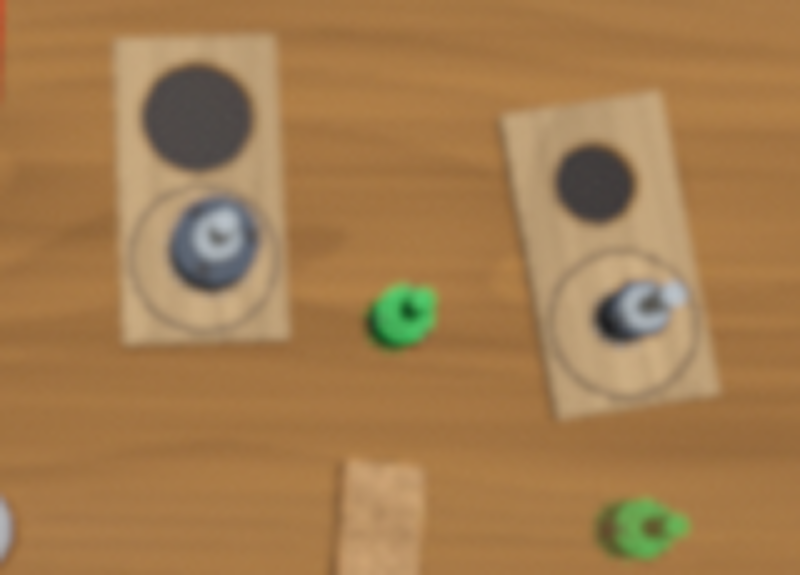

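Crops: circles near crop1 (130,393) and (498,292), and crop2 (204,259) and (625,322). Holes are at crop1 (115,252) and crop2 (198,117) and (596,183). Shank tops are at crop1 (63,380) and crop2 (222,222) and (675,295).

Run:
```python
from h import *
d=arm.grab_frame("top"); im=d["frame"][...,::-1].copy()
hsv=cv2.cvtColor(im,cv2.COLOR_BGR2HSV); H,S,V=[hsv[...,i].astype(int) for i in range(3)]
m=((S<122)&(V>140)&(H>12)&(H<22)).astype(np.uint8)
m[:125]=0;m[240:]=0;
n,l,st,_=cv2.connectedComponentsWithStats(cv2.morphologyEx(m,cv2.MORPH_OPEN,np.ones((3,3),np.uint8)))
for i in range(1,n):
    if st[i,4]<600: continue
    c=np.argwhere(l==i)[:,::-1].astype(np.float32)
    r=cv2.minAreaRect(c); b=cv2.boxPoints(r)
    w=np.array([onz(d,*p,.012) for p in b]); 
    print("board px",np.round(r[0],1),"world c",w.mean(0).round(4),"sides",[round(np.linalg.norm(w[k]-w[k-1])*1000) for k in range(4)],'corners',w.round(3).tolist())
def crop(x0,u,v,): return x0+(u+.5)/5-.5,125+(v+.5)/5-.5
print("holes/circles, z=.012")
for n,(a,h) in dict(small=((90,130,393),(90,115,252)),spare=((90,498,292),None),large=((240,204,259),(240,198,117)),medium=((240,625,322),(240,596,183))).items():
    A=onz(d,*crop(*a),.012); 
    if h: B=onz(d,*crop(*h),.012); print(n,A.round(4),B.round(4),np.linalg.norm(A-B).round(4),np.degrees(np.arctan2(*(B-A)[::-1])).round(1))
    else: print(n,A.round(4))
print("shank tops z=.102")
for n,a in dict(L=(90,63,380),M=(240,222,222),S=(240,675,295)).items(): print(n,onz(d,*crop(*a),.102).round(4))
print("bottle",onz(d,*crop(90,253,494),.1).round(4),"jar",onz(d,*crop(90,716,527),.062).round(4), "green", onz(d,*crop(240,428,300),.09))
```

```text
board px [279.5 162.3] world c [ 0.59   -0.1161] sides [166, 89, 166, 87] corners [[0.67, -0.068], [0.676, -0.157], [0.509, -0.164], [0.505, -0.076]]
board px [192.3 169.6] world c [0.5662 0.1135] sides [87, 166, 89, 166] corners [[0.494, 0.172], [0.657, 0.141], [0.638, 0.054], [0.475, 0.087]]
board px [361.3 175.5] world c [ 0.5582 -0.3321] sides [168, 90, 169, 88] corners [[0.632, -0.274], [0.651, -0.362], [0.484, -0.39], [0.466, -0.303]]
board px [113.9 189.6] world c [0.5095 0.3166] sides [167, 90, 168, 88] corners [[0.586, 0.375], [0.598, 0.286], [0.433, 0.259], [0.421, 0.346]]
holes/circles, z=.012
small [0.473  0.3099] [0.5472 0.3223] 0.0752 9.5
spare [0.5295 0.1205]
large [ 0.5513 -0.1187] [ 0.6278 -0.1149] 0.0765 2.8
medium [ 0.5217 -0.3404] [ 0.5959 -0.3264] 0.0754 10.7
shank tops z=.102
L [0.4704 0.3101]
M [ 0.5542 -0.1204]
S [ 0.5226 -0.3377]
bottle [0.4181 0.218 ] jar [0.4073 0.001 ] green [ 0.51987423 -0.22154857]
```

Run:
```python
from h import *
from scipy.spatial.transform import Rotation as Ro
s=arm.state(); R=Ro.from_rotvec(s["tool_rot"]); T=Ro.from_matrix(np.diag([-1,1,-1.]))
print("turn",np.degrees((R.inv()*T).as_rotvec()).round(2))
M=R.as_matrix(); print(M.round(3))
for n,p in dict(L=(.4704,.3101),M=(.5542,-.1204),S=(.5226,-.3377)).items():
    print(n,"to above",(M.T@(np.array([*p,.2])-s["eef_pos"])).round(4))
d=arm.grab_frame("scene"); im=d["frame"][...,::-1].copy()
for p in [(.4704,.3101,.102),(.5542,-.1204,.102),(.5226,-.3377,.102),(.473,.3099,.012),(.5295,.1205,.012),(.5513,-.1187,.012),(.5217,-.3404,.012),(.5472,.3223,.012),(.6278,-.1149,.012),(.5959,-.3264,.012)]: print(np.round(proj(d,p),1))
a=cv2.resize(im[120:290,160:360],None,fx=4,fy=4,interpolation=cv2.INTER_CUBIC)[:600]
cv2.imwrite("pics/s1.png",a[:,:800])
```

```text
turn [-7.000e-02 -2.000e-02 -2.485e+01]
[[-0.907  0.42  -0.001]
 [ 0.42   0.907 -0.001]
 [ 0.    -0.001 -1.   ]]
L to above [-0.2964 -0.1704  0.0343]
M to above [-0.5534 -0.5259  0.0347]
S to above [-0.6161 -0.7363  0.0349]
[309.5 132.3]
[254.1 194. ]
[187.2 230.8]
[308.3 154.1]
[293.3 180.5]
[254.1 218.7]
[190.4 258.1]
[327.2 158.7]
[276.3 228.7]
[215.4 268.4]
```

View pics/s1.png

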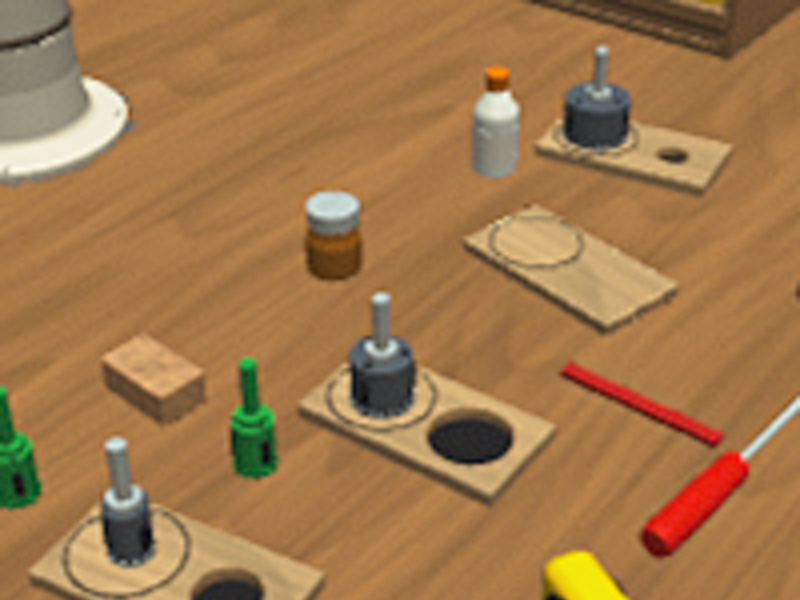

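The scene view agrees with the top-view projections to about 1–2 px. Shank tops there are at (310,132), (255,194) and (189,231). Next I move above the large saw.

step_arm([
  [[-0.03,-0.017,0,0,0,-3,0.5],[-0.06,-0.034,0,0,0,-6,0.5],[-0.09,-0.051,0,0,0,-9,0.5],[-0.12,-0.068,0,0,0,-12,0.5],[-0.15,-0.085,0.01,0,0,-15,0.5],[-0.18,-0.102,0.01,0,0,-18,0.5],[-0.21,-0.119,0.02,0,0,-21,0.5],[-0.24,-0.136,0.02,0,0,-24,0.5],[-0.27,-0.153,0.03,0,0,-24.85,0.5],[-0.29,-0.165,0.034,0,0,-24.85,0.5],[-0.2964,-0.1704,0.034,0,0,-24.85,0.5],[-0.2964,-0.1704,0.034,0,0,-24.85,0.5],[-0.2964,-0.1704,0.034,0,0,-24.85,0.5]],
], force=30)

```text
clock: 1.33
eef_pos: [0.47, 0.3116, 0.201]
tool_rot: [-0.0, -3.141, -0.002]
ft_force: [-1.2, 0.4, -0.1]
grip_width: 0.046
grasp_force: 0.0
```

step_arm([
  [[0,0,0.03,0,0,0,0.5],[0,0,0.06,0,0,0,0.5],[0,0,0.09,0,0,0,0.5],[0,0,0.11,0,0,0,0.5],[0,0,0.12,0,0,0,0.5],[0,0,0.126,0,0,0,0.5],[0,0,0.126,0,0,0,0.5],[0,0,0.126,0,0,0,0.05],[0,0,0.126,0,0,0,0.05],[0,0,0.126,0,0,0,0.05],[0,0,0.126,0,0,0,0.05],[0,0,0.126,0,0,0,0.05],[0,0,0.126,0,0,0,0.05],[0,0,0.126,0,0,0,0.05]],
], force=30)

```text
clock: 2.5
eef_pos: [0.4708, 0.3108, 0.0751]
tool_rot: [0.0, 3.141, 0.001]
ft_force: [0.6, 0.1, 1.8]
grip_width: 0.0112
grasp_force: 30.0
```

step_arm([
  [[0,0,-0.01,0,0,0,0.05],[0,0,-0.03,0,0,0,0.05],[0,0,-0.06,0,0,0,0.05],[0,0,-0.09,0,0,0,0.05],[0,0,-0.11,0,0,0,0.05],[0,0,-0.118,0,0,0,0.05],[-0.003,-0.01,-0.118,0,0,0,0.05],[-0.009,-0.03,-0.118,0,0,0,0.05],[-0.017,-0.055,-0.118,0,0,0,0.05],[-0.025,-0.08,-0.118,0,0,0,0.05],[-0.033,-0.105,-0.118,0,0,0,0.05],[-0.041,-0.13,-0.118,0,0,0,0.05],[-0.049,-0.155,-0.118,0,0,0,0.05],[-0.055,-0.175,-0.118,0,0,0,0.05],[-0.058,-0.186,-0.118,0,0,0,0.05],[-0.059,-0.19,-0.118,0,0,0,0.05],[-0.059,-0.19,-0.118,0,0,0,0.05],[-0.059,-0.19,-0.118,0,0,0,0.05]],
])

```text
clock: 4.0
eef_pos: [0.5287, 0.1218, 0.1921]
tool_rot: [0.002, -3.14, -0.001]
ft_force: [-0.3, 0.2, -2.3]
grip_width: 0.0114
grasp_force: 30.0
```

Run:
```python
from h import *
d=arm.grab_frame("top"); cv2.imwrite("pics/t1.png",cv2.resize(d["frame"][125:240,90:250,::-1],None,fx=5,fy=5,interpolation=cv2.INTER_CUBIC))
d=arm.grab_frame("scene"); cv2.imwrite("pics/s2.png",cv2.resize(d["frame"][90:210,220:380,::-1],None,fx=5,fy=5,interpolation=cv2.INTER_CUBIC))
```

```text
(no output)
```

View pics/s2.png

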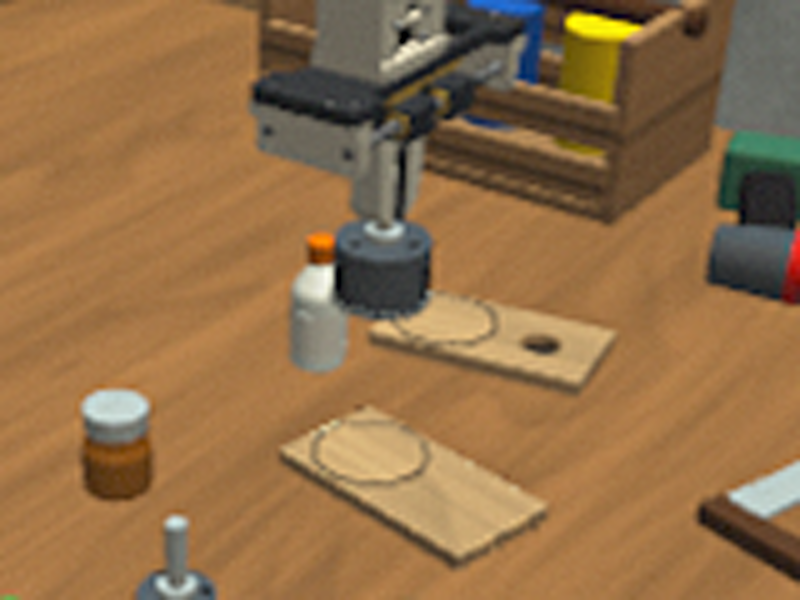

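The saw hangs upright, with its hub at crop (384,229) and the spare circle at (370,452). I lower it now.

step_arm([
  [[0,-0.0005,0.02,0,0,0,0.05],[0,-0.0005,0.05,0,0,0,0.05],[0,-0.0005,0.08,0,0,0,0.05],[0,-0.0005,0.1,0,0,0,0.05],[0,-0.0005,0.108,0,0,0,0.05],[0,-0.0005,0.112,0,0,0,0.05],[0,-0.0005,0.114,0,0,0,0.05],[0,-0.0005,0.116,0,0,0,0.05],[0,-0.0005,0.116,0,0,0,0.05],[0,-0.0005,0.116,0,0,0,0.05],[0,-0.0005,0.116,0,0,0,0.05]],
])

```text
clock: 5.02
eef_pos: [0.5302, 0.1202, 0.0777]
tool_rot: [0.0, 3.14, 0.0]
ft_force: [-0.4, -0.1, -2.0]
grip_width: 0.0112
grasp_force: 30.0
```

Run:
```python
from h import *
s=arm.state(); print(s["eef_pos"],s["ft_force"])
d=arm.grab_frame("scene"); cv2.imwrite("pics/s3.png",cv2.resize(d["frame"][120:240,220:380,::-1],None,fx=5,fy=5,interpolation=cv2.INTER_CUBIC))
```

```text
[0.5302296  0.1202197  0.07769377] [-0.44191613 -0.08644169 -2.04819733]
```

View pics/s3.png

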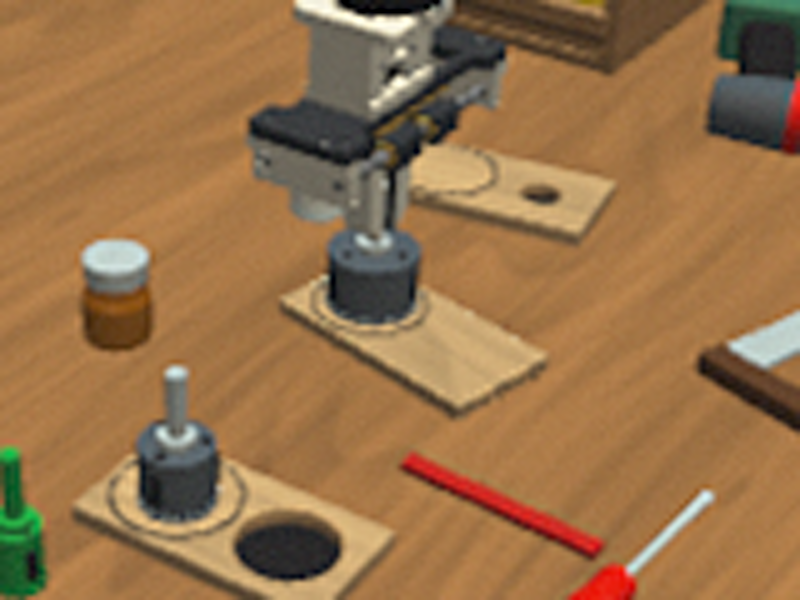

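The saw hovers about 2.5 mm over the spare circle and looks centred, with its base at crop (372,300) inside the circle. I set it down.

step_arm([
  [[0,0,0.001,0,0,0,0.05],[0,0,0.002,0,0,0,0.05],[0,0,0.0028,0,0,0,0.05],[0,0,0.0028,0,0,0,0.05],[0,0,0.0028,0,0,0,0.05]],
])

```text
clock: 5.48
eef_pos: [0.5298, 0.1202, 0.075]
tool_rot: [0.0, 3.141, -0.0]
ft_force: [-4.1, -1.1, 7.6]
grip_width: 0.0116
grasp_force: 30.0
```

step_arm([
  [[0,0,0.0025,0,0,0,0.4],[0,0,0.0025,0,0,0,0.4],[0,0,0.0025,0,0,0,0.4],[0,0,0.0025,0,0,0,0.4],[0,0,-0.02,0,0,0,0.4],[0,0,-0.06,0,0,0,0.4],[0,0,-0.1,0,0,0,0.5],[0,0,-0.125,0,0,0,0.5],[0.001,-0.04,-0.125,0,0,0,0.5],[0.002,-0.08,-0.125,0,0,0,0.5],[0.003,-0.12,-0.125,0,0,0,0.5],[0.004,-0.16,-0.125,0,0,0,0.5],[0.005,-0.2,-0.125,0,0,0,0.5],[0.005,-0.24,-0.125,0,0,0,0.5],[0.006,-0.28,-0.125,0,0,0,0.5],[0.006,-0.32,-0.125,0,0,0,0.5],[0.006,-0.36,-0.125,0,0,0,0.5],[0.007,-0.4,-0.125,0,0,0,0.5],[0.007,-0.44,-0.125,0,0,0,0.5],[0.007,-0.458,-0.125,0,0,0,0.5]],
])

```text
clock: 7.15
eef_pos: [0.5204, -0.345, 0.1987]
tool_rot: [-0.01, -3.141, 0.005]
ft_force: [-0.2, -1.0, 0.5]
grip_width: 0.0458
grasp_force: 0.0
```

step_arm([
  [[0,0,0,0,0,0,0.5],[0,0,0,0,0,0,0.5]],
])

```text
clock: 7.32
eef_pos: [0.5217, -0.3392, 0.1983]
tool_rot: [-0.005, -3.141, -0.001]
ft_force: [-0.2, 1.3, -0.1]
grip_width: 0.046
grasp_force: 0.0
```

Run:
```python
from h import *
s=arm.state(); print(s["eef_pos"],s["tool_rot"])
a=arm.grab_frame("top")["frame"][125:240,150:310,::-1]; b=arm.grab_frame("scene")["frame"][150:290,150:345,::-1]
a=cv2.resize(a,(400,288),interpolation=cv2.INTER_CUBIC); b=cv2.resize(b,(780,560),interpolation=cv2.INTER_CUBIC)
cv2.imwrite("pics/s4.png",b); cv2.imwrite("pics/t4.png",a)
```

```text
[ 0.52170502 -0.33916681  0.19827163] [-4.89783063e-03 -3.14082744e+00 -8.47501185e-04]
```

View pics/s4.png

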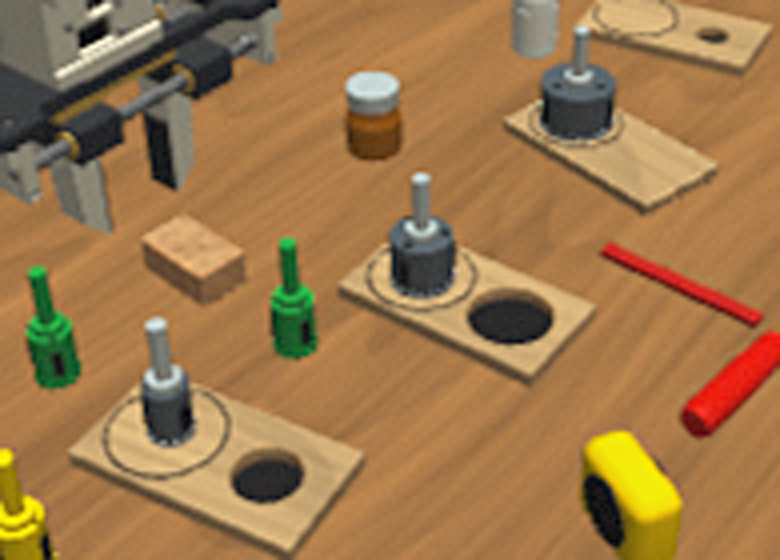

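The large saw stands centred on the spare board. I descend onto the small saw.

step_arm([
  [[0,0,0.02,0,0,0,0.5],[-0.001,0.001,0.05,0,0,0,0.5],[-0.001,0.001,0.08,0,0,0,0.5],[-0.001,0.001,0.105,0,0,0,0.5],[-0.001,0.001,0.117,0,0,0,0.5],[-0.001,0.001,0.122,0,0,0,0.5],[-0.001,0.001,0.123,0,0,0,0.5],[-0.001,0.001,0.123,0,0,0,0.05],[-0.001,0.001,0.123,0,0,0,0.05],[-0.001,0.001,0.123,0,0,0,0.05],[-0.001,0.001,0.123,0,0,0,0.05],[-0.001,0.001,0.123,0,0,0,0.05],[-0.001,0.001,0.123,0,0,0,0.05],[-0.001,0.001,0.123,0,0,0,0.05]],
])

```text
clock: 8.58
eef_pos: [0.5237, -0.3371, 0.0764]
tool_rot: [0.0, 3.141, -0.0]
ft_force: [0.1, 1.1, 3.5]
grip_width: 0.011
grasp_force: 30.0
```

step_arm([
  [[0,0,-0.01,0,0,0,0.05],[0,0,-0.03,0,0,0,0.05],[0,0,-0.06,0,0,0,0.05],[0,0,-0.09,0,0,0,0.05],[0,0,-0.12,0,0,0,0.05],[0,0,-0.14,0,0,0,0.05],[0,0,-0.14,0,0,0,0.05],[0,0,-0.14,0,0,0,0.05]],
])

```text
clock: 9.25
eef_pos: [0.524, -0.3373, 0.2175]
tool_rot: [0.0, 3.139, -0.002]
ft_force: [-0.1, -0.6, -1.8]
grip_width: 0.0115
grasp_force: 30.0
```

step_arm([
  [[0.001,0.01,0,0,0,0,0.05],[0.003,0.03,0,0,0,0,0.05],[0.005,0.06,0,0,0,0,0.05],[0.008,0.096,0,0,0,0,0.05],[0.011,0.134,0,0,0,0,0.05],[0.014,0.173,0,0,0,0,0.05],[0.017,0.212,0,0,0,0,0.05],[0.02,0.251,0,0,0,0,0.05],[0.023,0.29,0,0,0,0,0.05],[0.026,0.329,0,0,0,0,0.05],[0.029,0.368,0,0,0,0,0.05],[0.032,0.407,0,0,0,0,0.05],[0.035,0.446,0,0,0,0,0.05],[0.038,0.485,0,0,0,0,0.05],[0.041,0.524,0,0,0,0,0.05],[0.044,0.56,0,0,0,0,0.05],[0.047,0.595,0,0,0,0,0.05],[0.049,0.622,0,0,0,0,0.05],[0.051,0.64,0,0,0,0,0.05],[0.051,0.647,0,0,0,0,0.05]],
])

```text
clock: 10.92
eef_pos: [0.469, 0.3138, 0.214]
tool_rot: [0.009, -3.137, -0.001]
ft_force: [0.2, -0.1, -1.6]
grip_width: 0.0111
grasp_force: 30.0
```

step_arm([
  [[0,0,0.02,0,0,0,0.05],[0,0,0.05,0,0,0,0.05],[0,0,0.08,0,0,0,0.05],[0,0,0.11,0,0,0,0.05],[0,0,0.13,0,0,0,0.05],[0,0,0.136,0,0,0,0.05],[0,0,0.136,0,0,0,0.05],[0,0,0.136,0,0,0,0.05],[0,0,0.136,0,0,0,0.05]],
])

```text
clock: 11.67
eef_pos: [0.4724, 0.3095, 0.0799]
tool_rot: [-0.001, -3.141, 0.001]
ft_force: [-0.5, -0.4, -1.6]
grip_width: 0.0113
grasp_force: 30.0
```

Run:
```python
from h import *
s=arm.state(); print(s["eef_pos"],s["ft_force"])
d=arm.grab_frame("scene"); cv2.imwrite("pics/s5.png",cv2.resize(d["frame"][110:190,270:370,::-1],None,fx=6,fy=6,interpolation=cv2.INTER_CUBIC))
```

```text
[0.47240482 0.30945759 0.07987508] [-0.51822254 -0.38224182 -1.57001337]
```

View pics/s5.png

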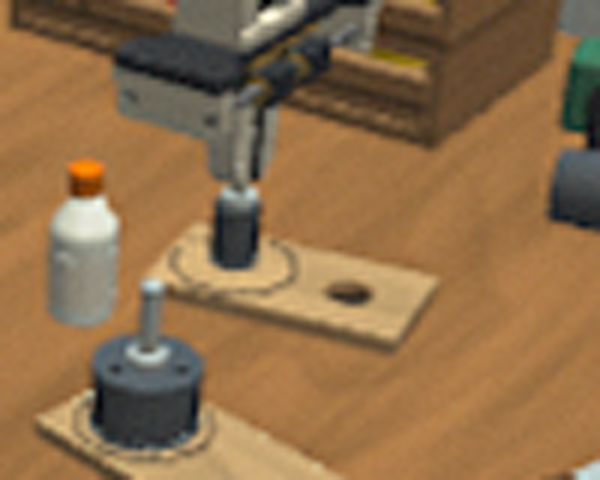

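The small saw is just above its circle; its base is at about crop (236,264) and the circle centre at (235,262). I set it down, retreat, and check with the top camera.

step_arm([
  [[0,0,0.0015,0,0,0,0.05],[0,0,0.0028,0,0,0,0.05],[0,0,0.0036,0,0,0,0.05],[0,0,0.0036,0,0,0,0.05],[0,0,0.0036,0,0,0,0.05]],
])

```text
clock: 12.13
eef_pos: [0.4726, 0.31, 0.0764]
tool_rot: [0.0, 3.141, -0.0]
ft_force: [0.3, -1.0, 0.2]
grip_width: 0.0113
grasp_force: 30.0
```

step_arm([
  [[0,0,0,0,0,0,0.4],[0,0,0,0,0,0,0.4],[0,0,0,0,0,0,0.4],[0,0,0,0,0,0,0.4],[0,0,-0.02,0,0,0,0.4],[0,0,-0.06,0,0,0,0.4],[0,0,-0.1,0,0,0,0.5],[0,0,-0.125,0,0,0,0.5],[-0.005,-0.03,-0.125,0,0,0,0.5],[-0.012,-0.07,-0.125,0,0,0,0.5],[-0.02,-0.11,-0.125,0,0,0,0.5],[-0.028,-0.15,-0.125,0,0,0,0.5],[-0.036,-0.19,-0.125,0,0,0,0.5],[-0.044,-0.23,-0.125,0,0,0,0.5],[-0.052,-0.27,-0.125,0,0,0,0.5],[-0.06,-0.31,-0.125,0,0,0,0.5],[-0.068,-0.35,-0.125,0,0,0,0.5],[-0.076,-0.39,-0.125,0,0,0,0.5],[-0.082,-0.425,-0.125,0,0,0,0.5],[-0.082,-0.43,-0.125,0,0,0,0.5]],
])

```text
clock: 13.8
eef_pos: [0.5547, -0.1291, 0.2013]
tool_rot: [0.015, 3.141, -0.007]
ft_force: [1.2, -1.1, -0.5]
grip_width: 0.0461
grasp_force: 0.0
```

step_arm([
  [[0,0,0,0,0,0,0.5],[0,0,0,0,0,0,0.5]],
])

```text
clock: 13.97
eef_pos: [0.5543, -0.1192, 0.2012]
tool_rot: [-0.001, -3.141, -0.002]
ft_force: [0.6, 1.2, 0.1]
grip_width: 0.0457
grasp_force: 0.0
```

Run:
```python
from h import *
d=arm.grab_frame("top"); cv2.imwrite("pics/t5.png",cv2.resize(d["frame"][125:240,90:250,::-1],None,fx=5,fy=5,interpolation=cv2.INTER_CUBIC))
for p in [(.473,.3099,.102),(.5295,.1205,.102)]: 
  u,v=proj(d,p); print("expected top if at centre, crop px",(u-90+.5)*5-.5,(v-125+.5)*5-.5)
```

```text
expected top if at centre, crop px 63.79052945434776 374.59921491979685
expected top if at centre, crop px 468.2623517830025 263.95485758898553
```

View pics/t5.png

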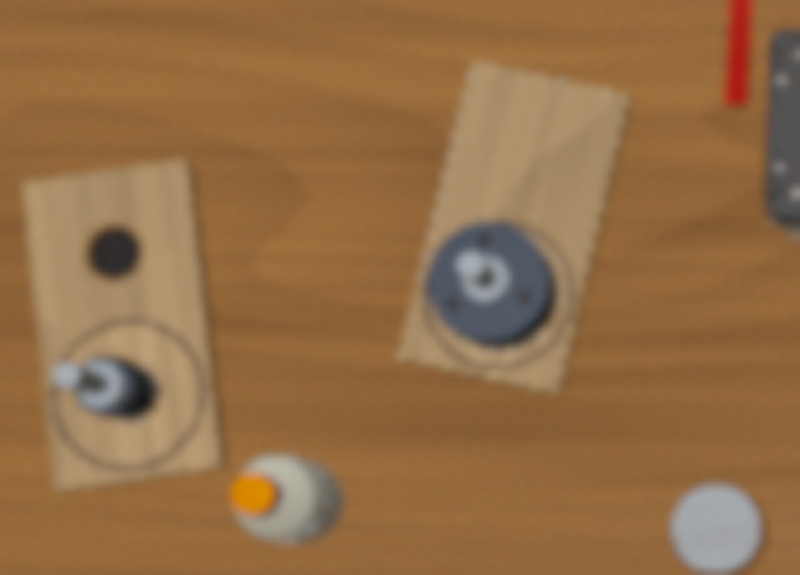

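The small saw's shank top is at (67,377) against an expected (64,375), and the large saw's at (469,263) against (468,264). Both are centred within about 1.5 mm. The medium saw is next.

step_arm([
  [[0,0,0.02,0,0,0,0.5],[0,0,0.05,0,0,0,0.5],[0,0,0.08,0,0,0,0.5],[0,0,0.105,0,0,0,0.5],[0,0,0.117,0,0,0,0.5],[0,0,0.124,0,0,0,0.5],[0,0,0.125,0,0,0,0.5],[0,0,0.125,0,0,0,0.05],[0,0,0.125,0,0,0,0.05],[0,0,0.125,0,0,0,0.05],[0,0,0.125,0,0,0,0.05],[0,0,0.125,0,0,0,0.05],[0,0,0.125,0,0,0,0.05],[0,0,0.125,0,0,0,0.05]],
])

```text
clock: 15.18
eef_pos: [0.5548, -0.1202, 0.0767]
tool_rot: [0.001, 3.141, -0.0]
ft_force: [-0.4, 0.1, 2.3]
grip_width: 0.0111
grasp_force: 30.0
```

step_arm([
  [[0,0,-0.01,0,0,0,0.05],[0,0,-0.03,0,0,0,0.05],[0,0,-0.06,0,0,0,0.05],[0,0,-0.09,0,0,0,0.05],[0,0,-0.12,0,0,0,0.05],[0,0,-0.14,0,0,0,0.05],[0,0,-0.14,0,0,0,0.05],[0,0,-0.14,0,0,0,0.05]],
])

```text
clock: 15.85
eef_pos: [0.5552, -0.12, 0.2179]
tool_rot: [0.0, 3.139, -0.001]
ft_force: [0.0, -0.0, -1.8]
grip_width: 0.0112
grasp_force: 30.0
```

step_arm([
  [[0.002,-0.01,0,0,0,0,0.05],[0.004,-0.03,0,0,0,0,0.05],[0.008,-0.055,0,0,0,0,0.05],[0.012,-0.08,0,0,0,0,0.05],[0.016,-0.105,0,0,0,0,0.05],[0.02,-0.13,0,0,0,0,0.05],[0.024,-0.155,0,0,0,0,0.05],[0.028,-0.18,0,0,0,0,0.05],[0.031,-0.2,0,0,0,0,0.05],[0.033,-0.214,0,0,0,0,0.05],[0.033,-0.22,0,0,0,0,0.05],[0.033,-0.22,0,0,0,0,0.05],[0.033,-0.22,0,0,0,0,0.05]],
])

```text
clock: 16.93
eef_pos: [0.5215, -0.3386, 0.2155]
tool_rot: [0.001, -3.141, -0.003]
ft_force: [0.9, 0.1, -1.1]
grip_width: 0.0113
grasp_force: 30.0
```

step_arm([
  [[0,0,0.02,0,0,0,0.05],[0,0,0.05,0,0,0,0.05],[0,0,0.08,0,0,0,0.05],[0,0,0.11,0,0,0,0.05],[0,0,0.13,0,0,0,0.05],[0,0,0.137,0,0,0,0.05],[0,0,0.137,0,0,0,0.05],[0,0,0.137,0,0,0,0.05],[0,0,0.137,0,0,0,0.05]],
])

```text
clock: 17.68
eef_pos: [0.5226, -0.339, 0.0802]
tool_rot: [-0.003, 3.14, -0.0]
ft_force: [-0.3, -0.6, -1.2]
grip_width: 0.0117
grasp_force: 30.0
```

step_arm([
  [[0.0005,-0.001,0.0015,0,0,0,0.05],[0.0005,-0.001,0.0025,0,0,0,0.05],[0.0005,-0.001,0.0035,0,0,0,0.05],[0.0005,-0.001,0.0038,0,0,0,0.05],[0.0005,-0.001,0.0038,0,0,0,0.05]],
])

```text
clock: 18.1
eef_pos: [0.5213, -0.3412, 0.0766]
tool_rot: [0.0, 3.141, -0.001]
ft_force: [-1.5, -0.0, 5.1]
grip_width: 0.0113
grasp_force: 30.0
```

step_arm([
  [[0,0,0,0,0,0,0.4],[0,0,0,0,0,0,0.4],[0,0,0,0,0,0,0.4],[0,0,0,0,0,0,0.4],[0,0,-0.02,0,0,0,0.4],[0,0,-0.06,0,0,0,0.4],[0,0,-0.1,0,0,0,0.5],[0,0,-0.125,0,0,0,0.5],[0,0.04,-0.125,0,0,0,0.5],[-0.001,0.08,-0.125,0,0,0,0.5],[-0.002,0.12,-0.125,0,0,0,0.5],[-0.003,0.16,-0.125,0,0,0,0.5],[-0.004,0.2,-0.125,0,0,0,0.5],[-0.005,0.24,-0.125,0,0,0,0.5],[-0.006,0.28,-0.125,0,0,0,0.5],[-0.007,0.32,-0.125,0,0,0,0.5],[-0.008,0.36,-0.125,0,0,0,0.5],[-0.008,0.4,-0.125,0,0,0,0.5],[-0.008,0.44,-0.125,0,0,0,0.5],[-0.008,0.46,-0.125,0,0,0,0.5]],
])

```text
clock: 19.77
eef_pos: [0.5282, 0.1254, 0.2009]
tool_rot: [-0.009, 3.141, 0.005]
ft_force: [0.4, 0.6, 0.3]
grip_width: 0.046
grasp_force: 0.0
```

step_arm([
  [[0,0,0,0,0,0,0.5],[0,0,0,0,0,0,0.5]],
])

```text
clock: 19.93
eef_pos: [0.5286, 0.1208, 0.2004]
tool_rot: [0.006, -3.141, -0.0]
ft_force: [-0.5, -0.5, -0.2]
grip_width: 0.0459
grasp_force: 0.0
```

Run:
```python
from h import *
d=arm.grab_frame("top"); cv2.imwrite("pics/t6.png",cv2.resize(d["frame"][125:240,240:400,::-1],None,fx=5,fy=5,interpolation=cv2.INTER_CUBIC))
for p in [(.5217,-.3404,.102)]: 
  u,v=proj(d,p); print("expected top if at centre, crop px",(u-240+.5)*5-.5,(v-125+.5)*5-.5)
```

```text
expected top if at centre, crop px 680.7057972098728 296.92785837237534
```

View pics/t6.png

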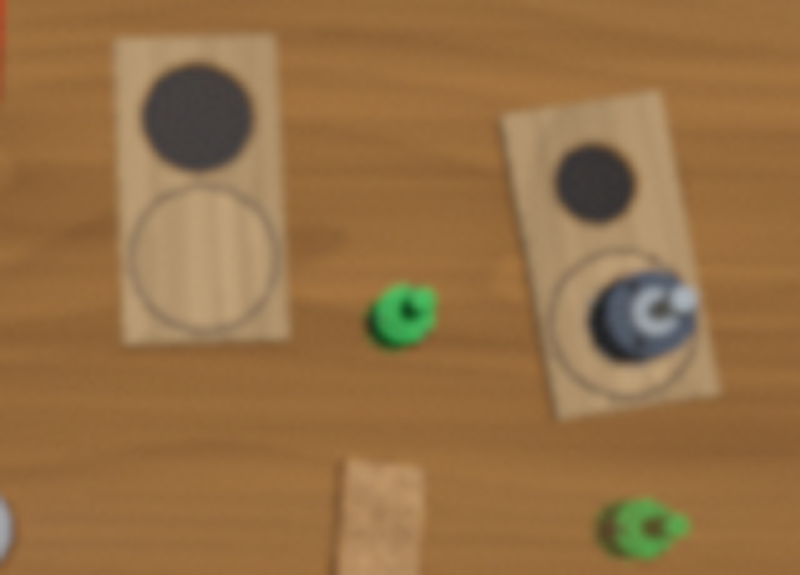

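The medium saw's top is at (684,300) against (681,297), about 2 mm off centre. Now the large saw.

step_arm([
  [[0,0,0.02,0,0,0,0.5],[0,0,0.05,0,0,0,0.5],[0,0,0.08,0,0,0,0.5],[0,0,0.105,0,0,0,0.5],[0,0,0.117,0,0,0,0.5],[0,0,0.123,0,0,0,0.5],[0,0,0.124,0,0,0,0.5],[0,0,0.124,0,0,0,0.05],[0,0,0.124,0,0,0,0.05],[0,0,0.124,0,0,0,0.05],[0,0,0.124,0,0,0,0.05],[0,0,0.124,0,0,0,0.05],[0,0,0.124,0,0,0,0.05],[0,0,0.124,0,0,0,0.05]],
])

```text
clock: 21.15
eef_pos: [0.5293, 0.1194, 0.0769]
tool_rot: [-0.0, 3.141, 0.001]
ft_force: [-0.6, 0.0, 0.7]
grip_width: 0.0113
grasp_force: 30.0
```

step_arm([
  [[0,0,-0.01,0,0,0,0.05],[0,0,-0.03,0,0,0,0.05],[0,0,-0.06,0,0,0,0.05],[0,0,-0.09,0,0,0,0.05],[0,0,-0.11,0,0,0,0.05],[0,0,-0.12,0,0,0,0.05],[0,0,-0.12,0,0,0,0.05],[0,0,-0.12,0,0,0,0.05]],
])

```text
clock: 21.82
eef_pos: [0.5287, 0.1188, 0.1963]
tool_rot: [-0.0, -3.142, 0.001]
ft_force: [0.0, -0.1, -2.2]
grip_width: 0.0113
grasp_force: 30.0
```

step_arm([
  [[-0.001,-0.01,0,0,0,0,0.05],[-0.003,-0.03,0,0,0,0,0.05],[-0.005,-0.055,0,0,0,0,0.05],[-0.008,-0.08,0,0,0,0,0.05],[-0.01,-0.105,0,0,0,0,0.05],[-0.012,-0.13,0,0,0,0,0.05],[-0.015,-0.155,0,0,0,0,0.05],[-0.017,-0.18,0,0,0,0,0.05],[-0.019,-0.205,0,0,0,0,0.05],[-0.021,-0.225,0,0,0,0,0.05],[-0.022,-0.235,0,0,0,0,0.05],[-0.022,-0.238,0,0,0,0,0.05],[-0.022,-0.238,0,0,0,0,0.05],[-0.022,-0.238,0,0,0,0,0.05]],
])

```text
clock: 22.98
eef_pos: [0.5506, -0.1173, 0.1958]
tool_rot: [0.002, -3.14, -0.002]
ft_force: [0.2, -0.1, -1.4]
grip_width: 0.0113
grasp_force: 30.0
```

step_arm([
  [[0,0,0.02,0,0,0,0.05],[0,0,0.05,0,0,0,0.05],[0,0,0.08,0,0,0,0.05],[0,0,0.1,0,0,0,0.05],[0,0,0.112,0,0,0,0.05],[0,0,0.116,0,0,0,0.05],[0,0,0.116,0,0,0,0.05],[0,0,0.116,0,0,0,0.05],[0,0,0.116,0,0,0,0.05]],
])

```text
clock: 23.73
eef_pos: [0.5524, -0.1188, 0.0821]
tool_rot: [-0.001, 3.139, -0.001]
ft_force: [0.0, -0.6, -1.5]
grip_width: 0.0108
grasp_force: 30.0
```

step_arm([
  [[0.0005,0,0.0015,0,0,0,0.05],[0.0005,0,0.003,0,0,0,0.05],[0.0005,0,0.004,0,0,0,0.05],[0.0005,0,0.0045,0,0,0,0.05],[0.0005,0,0.0045,0,0,0,0.05]],
])

```text
clock: 24.15
eef_pos: [0.5508, -0.119, 0.0769]
tool_rot: [0.0, 3.141, -0.001]
ft_force: [-1.4, 0.7, 4.3]
grip_width: 0.0113
grasp_force: 30.0
```

Contact is felt. I release, retreat up and back out of view, and check.

step_arm([
  [[0,0,0,0,0,0,0.4],[0,0,0,0,0,0,0.4],[0,0,0,0,0,0,0.4],[0,0,0,0,0,0,0.4],[0,0,-0.02,0,0,0,0.4],[0,0,-0.06,0,0,0,0.4],[0,0,-0.1,0,0,0,0.5],[0,0,-0.125,0,0,0,0.5],[0.01,0.03,-0.13,0,0,0,0.5],[0.02,0.06,-0.14,0,0,0,0.5],[0.03,0.09,-0.15,0,0,0,0.5],[0.04,0.12,-0.15,0,0,0,0.5],[0.04,0.15,-0.15,0,0,0,0.5],[0.04,0.18,-0.15,0,0,0,0.5],[0.04,0.2,-0.15,0,0,0,0.5],[0.04,0.21,-0.15,0,0,0,0.5],[0.04,0.21,-0.15,0,0,0,0.5],[0.04,0.21,-0.15,0,0,0,0.5]],
])

```text
clock: 25.65
eef_pos: [0.5105, 0.0904, 0.2258]
tool_rot: [0.001, -3.141, 0.001]
ft_force: [0.8, -0.9, 0.6]
grip_width: 0.0459
grasp_force: 0.0
```

Run:
```python
from h import *
d=arm.grab_frame("top"); cv2.imwrite("pics/t7.png",cv2.resize(d["frame"][125:240,90:400,::-1],(800,297),interpolation=cv2.INTER_CUBIC))
e=arm.grab_frame("scene"); cv2.imwrite("pics/s7.png",cv2.resize(e["frame"][110:290,140:370,::-1],(760,595),interpolation=cv2.INTER_CUBIC))
u,v=proj(d,(.5513,-.1187,.102)); print("expected",(u-90+.5)*800/310,(v-125+.5)*297/115)
```

```text
expected 500.1303732579082 117.96588360311794
```

View pics/t7.png

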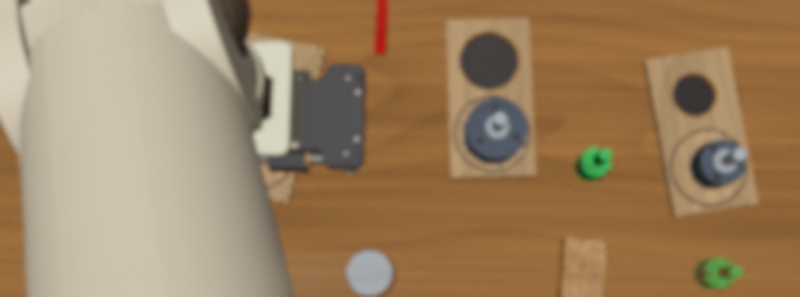

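View pics/s7.png

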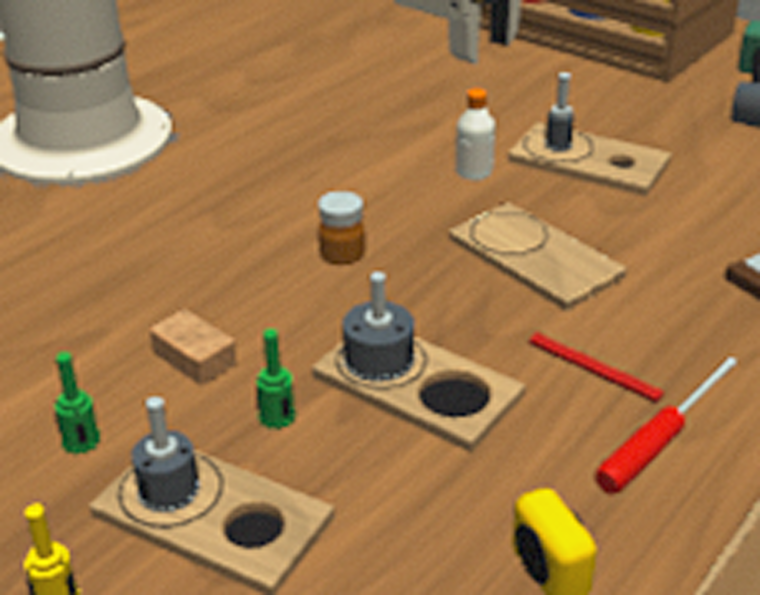

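The large saw is centred, with its top near (499,119) against an expected (500,118). The scene picture shows every saw upright on its own board, the spare board empty, and the bottle and jar where they were.

```bash
python3 -c "
from plant import arm
print(arm.job_done())"
```

```text
the job is handed in; nothing more can be done
None
```

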